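Load the telescopic gauge arm and hold it out at its 60 mm mark

TASK

Take the capped sample tube out of the rack, lower it cap up into the holder cup at the end of the telescopic gauge arm (arm still fully in) and let go of it, so that it stands upright there. Then grip the arm's head across its two sides so that the lock button is squeezed in, run the arm out until its pointer stands at the 60 mm line of the scale, and finish while still gripping the head there with the button in: the arm is spring-loaded and would run back. Keep the tube upright in the cup, and leave the timer, the pocket meter and the dropper bottle where they stand.

Things in the scene. Friction and masses are not known exactly. Their poses are not given: they have to be found in the camera images.
- tube: Plastic sample tube with screw cap, 103 mm long, 20 mm thick (its solid is 19.6 mm square, sides parallel to the rack's), about 18 g. Stands in the middle hole of the rack, the only tube there. Own y runs along it, cap to foot (straight down while it is upright, cap up). Origin: half way along, on its side surface; the centre line is 9.8 mm from there along own +z.
- tube_foot (a point): Centre of the tube's foot, on its centre line; same axes as the tube. 9 mm above the bench while in the rack, so the cap's top is then at 112 mm.
- tube_rack: White tube rack, fixed to the bench, 112 mm (own x) by 44 mm by 45 mm high, three square 24 mm holes 34 mm apart, 36 mm deep. Origin: middle of its underside.
- gauge: Fixed base of the gauge arm: grey plate 210 x 80 x 10 mm, sleeve (top 53 mm) at its near end. Own x: the way the arm runs out; z up. Origin: on the bench, under the head's middle when the arm is fully in. White scale on the plate at own y = -28 mm: lines every 10 mm from 0, those at 0, 20, 40, 60, 80 mm longer and thicker (60 = third long one after zero). A pointer under the head reads it.
- gauge_arm (a joint): How far the arm is run out, in m = the scale reading: 0 fully in (start), at most 0.08. While the button is out the lock tooth stops the arm at about 0.0015. A spring pulls the arm in with 2 N at 0 and 3.2 N at 0.06.
- head_grip (a point): Centre of the black gripping head, 48 mm above the bench; moves with the arm, axes as the gauge's. The head is 44 mm (own x) by 36 mm (own y), underside at 24 mm, top at 66 mm. The button stands out of its +y side: 41 mm across y with the button out, 36 mm with it in. Beside the head, below 24 mm, are only the plate (10 mm high), a latch strip and the pointer.
- lock_button (a joint): How far the lock button is pressed in, in m: 0 out, 0.005 flush. The lock is free from 0.003 on. Springs back by itself; needs 2.4 N to start and 5.4 N when flush.
- button_face (a point): Centre of the button's face, a 20 mm disc on the head's +y side, 47 mm above the bench and 5 mm proud of the side when out; pressed along the gauge's -y.
- cup_floor (a point): Centre of the inner floor of the round holder cup at the arm's end, 25 mm above the bench, 110 mm along the gauge's x from the head's centre; moves with the arm. The cup is 34 mm wide inside, 40 mm outside, 37 mm deep (rim 62 mm above the bench). The tube standing in it reaches 128 mm.
- timer: Square white lab timer, 62 x 62 x 18 mm, lying between rack and gauge. Leave alone. Origin: middle of its underside.
- meter: Light pocket meter, 138 mm (own x) x 45 x 22 mm, lying behind the rack. Leave alone. Origin: middle of its underside.
- dropper: Small white dropper bottle, 44 mm across, 98 mm high, behind the rack. Leave alone. Origin: middle of its underside.

How it is judged (in metres and radians):
On the way, in this order (a step that is already met when the one before it is completed fails the run):
1. the tube stands upright in the holder cup, let go, with the arm still fully in (horizontal distance between tube_foot and cup_floor below 0.012 m and z of tube_foot in the frame of cup_floor below 0.006 m and angle between tube's own y axis and vertical above 2.94 rad and contact force between the fingers and tube below 0.05 N and value of joint gauge_arm below 0.005 m), for 0.2 s.
2. the lock button is squeezed in with the fingers while the arm is still in (value of joint lock_button above 0.0035 m and contact force between the fingers and lock_button above 0.5 N and value of joint gauge_arm below 0.02 m), for 0.05 s.
At the end, for the whole second after the job is handed in: Arm still at 60 mm (within 4 mm), fingers gripping the head (over 2 N), button in (over 3 mm); tube in the cup, foot within 6 mm of its floor and 12 mm of its centre, upright within 0.2 rad, at rest, not touched by the fingers (value of joint gauge_arm between 0.056 and 0.064 m and velocity of joint gauge_arm between -0.01 and 0.01 m/s and value of joint lock_button above 0.003 m and contact force between the fingers and gauge_arm above 2 N and horizontal distance between tube_foot and cup_floor below 0.012 m and z of tube_foot in the frame of cup_floor below 0.006 m and angle between tube's own y axis and vertical above 2.94 rad and linear speed of tube below 0.03 m/s and contact force between the fingers and tube below 0.05 N); the arm keeps its last pose, push and grip.
It fails at once if the tube is tipped over (angle between tube's own y axis and vertical below 2.44 rad).
It fails at once if the tube is let go in the air, more than about 10 mm above the cup's rim, instead of being lowered in (height (world z) of tube_foot above 0.072 m and contact force between anything else and tube below 0.005 N).
It fails at once if the timer is pushed more than 30 mm (distance of timer from where it was at the start of the episode above 0.03 m).
It fails at once if the pocket meter is pushed more than 30 mm (distance of meter from where it was at the start of the episode above 0.03 m).
It fails at once if the dropper bottle is pushed more than 30 mm (distance of dropper from where it was at the start of the episode above 0.03 m).
It also fails if it takes over 54 s, if anything falls off the work surface, if the arm or the gripper's body presses on something with over 40 N, if the wrist force passes 120 N, or if a joint passes its speed limit or range.

ROBOT

A 6-joint arm with a two-finger parallel gripper is mounted at the origin on a cart in front of the work surface, level with it; the furniture and walls round the work are solid. World frame = base frame: x ahead of the robot, y to its left, z up, the work surface at z = 0. Lengths are in m, angles in degrees, forces in N, time in s.
With the tool pointing down it reaches from about 0.25 to 0.8 m from the base axis. Payload 3.9 kg.
Tool frame: the origin (TCP) lies midway between the tips of the shut fingers; the grasp point (between the pads) lies env.grasp_offset behind it (env.grasp_offset is the distance from the TCP to the grasp point, in m); y points along the fingers, x is the direction in which the jaws open and shut, and the axes are right-handed (so a half turn about y gives the same grasp; the last joint's range is limited). The gripper opens to 85 mm and grips with 20 to 120 N. Pads are 22 mm wide; open, the fingers measure 114 mm over their backs; the gripper's body (76 mm by 85 mm) begins 54 mm behind the grasp point. The pads swing forward as they close: fully open they stand 13 mm farther back than shut.
Start: joints at [-63.656, 14.897, -7.913, 67.191, 0, 90], TCP at [0.233, -0.47, 0.231] pointing down, gripper open.
Joint ranges: [-159.42, 159.42], [-47.68, 98.78], [-73.54, 78.23], [-108.79, 121.32], [-90, 84.71], [-180, 180]. Speed limits (degrees/s): [147.25, 147.25, 180, 180, 180, 180].

INTERFACE

Orientations are given as a 3x3 rotation matrix whose columns are the frame's x, y, z axes.
In Python, from bench import env gives the robot as it stands. Calls block until the motion is done:
- env.reach(position, orientation): joint-space move of the TCP to a pose.
- env.move_linear(position, rot=None, v=0.15): straight line of the TCP; rot=None keeps the orientation; v is the mean speed in m/s.
- env.movej(angles): joint-space move.
- env.gripper_to(opening, f_grip=None): opening from 0.0 (shut) to 1.0 (fully open); f_grip is the grip in N (None keeps the last); returns when the fingers have stopped.
- env.dwell(seconds).
- env.solve_ik(position, orientation): joint angles nearest the present ones, or None.
- env.sense(): the state.
- env.grab_frame(name): name is "scene" or "top" or "wrist"; returns a dict with "pixels" (420x560x3 uint8, red, green, blue), "mtx" (3x3 intrinsics, pixels), "R" (3x3) and "t" (3): a world point X has camera coordinates R X + t; the wrist camera has in their place "T_tool_cam" (4x4, takes a point from camera to tool coordinates, whose origin is the TCP and whose axes are the tool frame's). Camera axes: x right, y down, z forward; pixel columns grow to the right and rows downward; lengths in m; the calibration is good to about 2 mm. A picture is of the moment at which its call begins: read the wrist's pose just before it. There is no depth.
A pose or a line that the arm cannot do raises env.Unreachable and nothing moves.
- env.hand_in(): hands the job in, once; it reports no verdict.
The state is a dict: "time_s": time; "qpos": joint angles; "qd": joint speeds; "tau": joint torques, N m; "tcp_pos": TCP position; "tcp_rot": TCP orientation; "wrist_force": force on the tool from outside, world axes, zero at the start; "moment": the same for the moment, N m; "width": opening from 0.0 (shut) to 1.0 (fully open).
Only numpy, scipy, OpenCV 4.12 (cv2) and the standard library are available. Lean on these libraries where they do the work, as an engineer would, in place of code of your own. Each camera call takes 0.05 s, during which the arm holds its last target.

## Working session

There is one attempt and no reset: what is moved stays moved. The work goes in short steps, each a Python script; the robot and the scene stay as the last script left them, time stands still between calls to the robot, and variables do not carry over. Pictures are saved under pics/ and viewed, and the job is handed in when it is done.

```bash
ls; mkdir -p pics; cat > h.py <<'E'
import numpy as np, cv2
from bench import env
def snap(name,fn):
    s=env.sense(); f=env.grab_frame(name)
    cv2.imwrite('pics/'+fn+'.png',f['pixels'][:,:,::-1])
    np.savez('pics/'+fn+'.npz',tcp=s['tcp_pos'],rot=s['tcp_rot'],**{k:v for k,v in f.items()})
    return f
def cam(fn):
    d=np.load('pics/'+fn+'.npz'); K=d['mtx']
    if 'T_tool_cam' in d:
        T=np.eye(4);T[:3,:3]=d['rot'];T[:3,3]=d['tcp'];W=T@d['T_tool_cam']
        return K,W[:3,:3],W[:3,3]
    R=d['R'];return K,R.T,-R.T@d['t']
def onz(fn,uv,z):
    K,Rw,c=cam(fn); r=Rw@np.linalg.solve(K,np.array([uv[0],uv[1],1.])); return c+r*(z-c[2])/r[2]
def proj(fn,X):
    K,Rw,c=cam(fn); p=K@(Rw.T@(np.array(X)-c)); return p[:2]/p[2]
E
python3 - <<'E'
from h import *
print(env.sense()); print(env.grasp_offset)
for n in ("scene","top","wrist"):
    snap(n,n+'0')
    print(n,[np.round(a,3).tolist() for a in cam(n+'0')])
E
```

```text
pics
{'time_s': 0.0, 'qpos': array([-6.36562591e+01,  1.49354178e+01, -7.98518146e+00,  6.71901629e+01,
       -4.97917595e-04,  9.00009417e+01]), 'qd': array([ 0.01973804, -0.05668831,  0.02292753,  0.0146862 ,  0.10073538,
        0.03760299]), 'tau': array([ 1.17680076e-03, -4.05680537e+01,  2.53922063e+01,  1.86345249e-02,
        6.50384050e-05, -3.47577860e-06]), 'tcp_pos': array([ 0.23266954, -0.46987389,  0.2304716 ]), 'tcp_rot': array([[ 4.43739902e-01, -8.65639107e-04,  8.96155204e-01],
       [-8.96153537e-01,  1.72854298e-03,  4.43740746e-01],
       [-1.93316213e-03, -9.99998131e-01, -8.72205740e-06]]), 'wrist_force': array([-0.2593787 ,  0.11049018,  0.60808351]), 'moment': array([-0.03161258, -0.02960945,  0.03404771]), 'width': 0.9999084840179345}
0.0187
scene [[[395.416, 0.0, 288.34], [0.0, 395.416, 211.259], [0.0, 0.0, 1.0]], [[-0.804, -0.458, 0.378], [-0.594, 0.617, -0.516], [0.003, -0.64, -0.768]], [0.222, 0.4, 0.765]]
top [[[546.296, 0.0, 281.598], [0.0, 546.296, 207.796], [0.0, 0.0, 1.0]], [[0.022, -0.985, 0.169], [-1.0, -0.022, 0.005], [-0.001, -0.169, -0.986]], [0.318, -0.035, 1.399]]
wrist [[[334.928, 0.0, 277.932], [0.0, 334.928, 209.903], [0.0, 0.0, 1.0]], [[0.443, -0.864, -0.24], [-0.897, -0.427, -0.116], [-0.002, 0.266, -0.964]], [0.293, -0.44, 0.373]]
```

View pics/scene0.png

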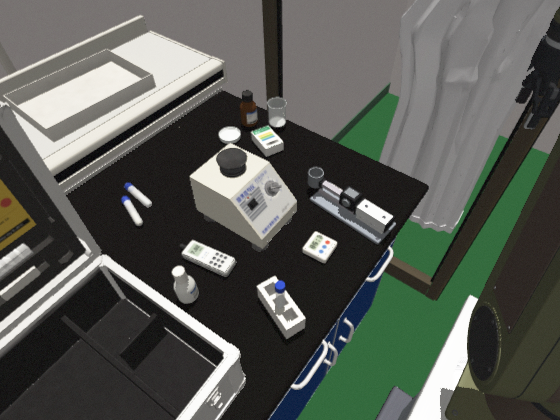

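View pics/top0.png

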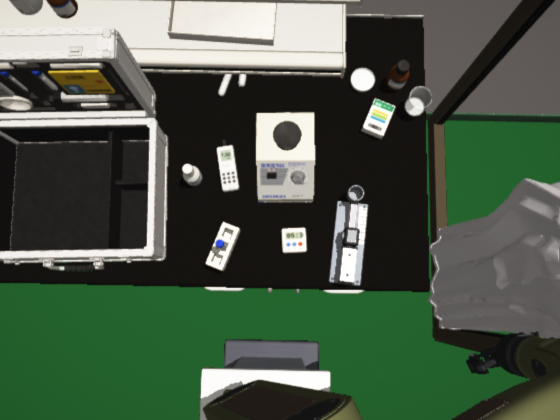

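View pics/wrist0.png

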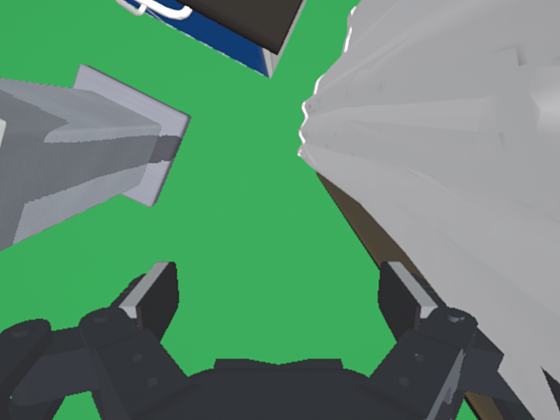

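Scene: rack with blue-capped tube at about (222,246) in the top view, timer (294,240), gauge (348,240) with the cup at (356,193), meter (228,168), dropper (192,174). I'll enlarge the relevant region.

```bash
python3 - <<'E'
from h import *
im=cv2.imread('pics/top0.png')
c=cv2.resize(im[170:300,190:390],None,fx=4,fy=4,interpolation=cv2.INTER_CUBIC);cv2.imwrite('pics/topz.png',np.clip(c*1.3,0,255).astype(np.uint8))
im=cv2.imread('pics/scene0.png')
c=cv2.resize(im[155:345,250:410],None,fx=3,fy=3,interpolation=cv2.INTER_CUBIC);cv2.imwrite('pics/scz.png',np.clip(c*1.3,0,255).astype(np.uint8))
for n,uv,z in [('rack',(222,246),.045),('cap',(220,244),.112),('cup',(356,193),.062),('timer',(294,240),.018),('head',(351,237),.066),('sleeve',(348,263),.053),('dropper',(192,174),.09),('meter',(228,168),.022),('box',(286,175),.1)]: print(n,onz('top0',uv,z).round(3))
E
```

```text
rack [0.45  0.117 0.045]
cap [0.448 0.115 0.112]
cup [ 0.588 -0.213  0.062]
timer [ 0.471 -0.062  0.018]
head [ 0.477 -0.201  0.066]
sleeve [ 0.414 -0.195  0.053]
dropper [0.621 0.193 0.09 ]
meter [0.655 0.113 0.022]
box [ 0.621 -0.038  0.1  ]
```

View pics/topz.png

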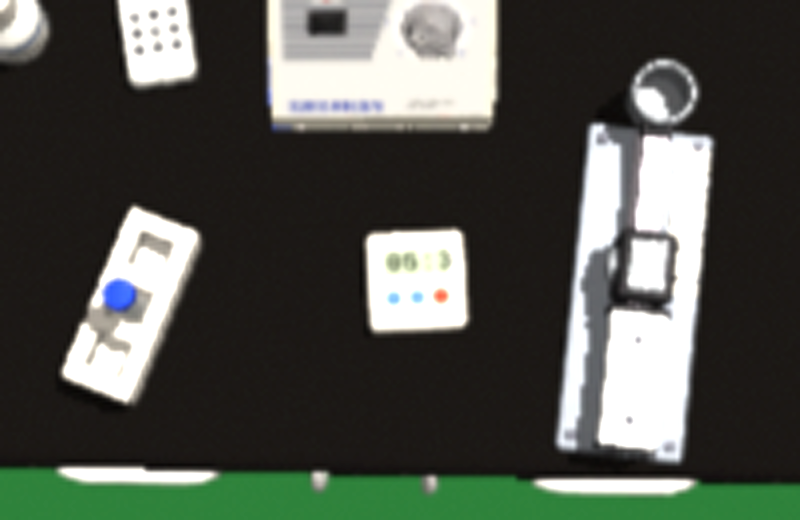

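View pics/scz.png

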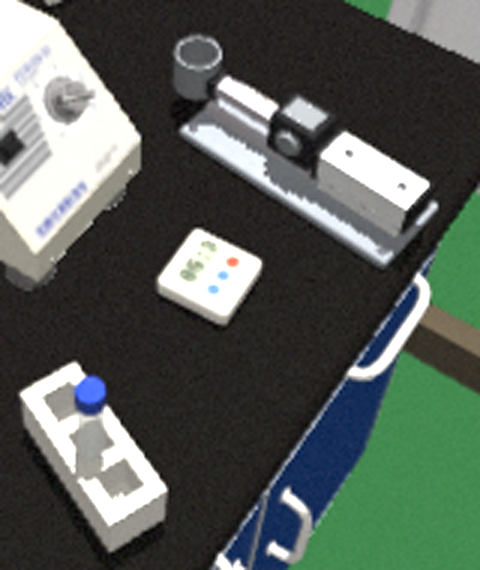

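Gauge runs roughly along world +x (head at ~(0.477,-0.20), cup at ~(0.588,-0.213)), rack tube at ~(0.448,0.115). Next I'll take wrist views from above both.

```bash
cat >> h.py <<'E'
def down(a):
    "tool down, tool x at heading a deg in world xy"
    a=np.radians(a); x=np.array([np.cos(a),np.sin(a),0]); y=np.array([0,0,-1.]); return np.column_stack([x,y,np.cross(x,y)])
E
python3 - <<'E'
from h import *
env.reach([0.46,-0.2,0.30],down(-94)); env.dwell(.3); snap('wrist','w1'); print(env.sense()['qpos'].round(1),env.sense()['time_s'])
env.reach([0.40,0.115,0.28],down(-111)); env.dwell(.3); snap('wrist','w2'); print(env.sense()['qpos'].round(1),env.sense()['time_s'])
E
```

```text
[-23.6  11.4  -2.3  76.2  -0.  160.5] 1.85
[  16.     3.1  -15.1   71.8    0.  -143. ] 6.5667
```

View pics/w1.png

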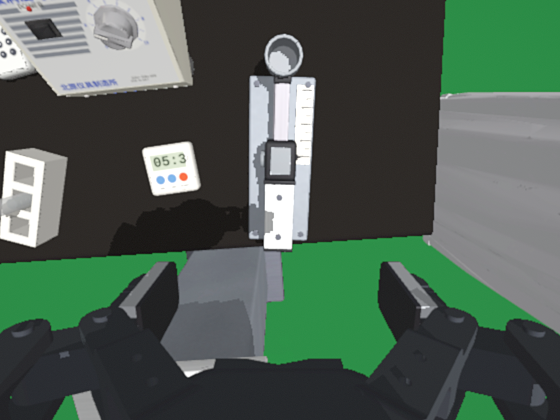

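View pics/w2.png

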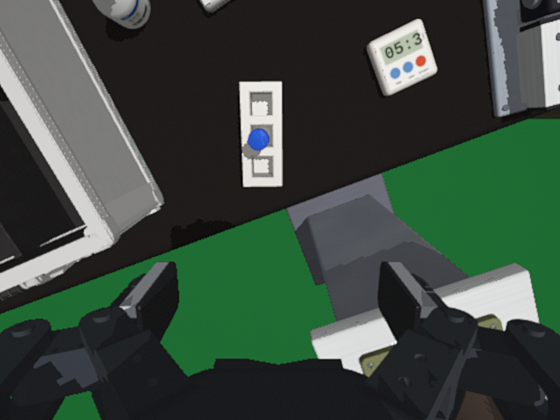

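w1: gauge plate spans about (249..315, 77..241), head square (280,160), cup rim (284,54), scale lines on the right. w2: rack rectangle (240..282, 82..187), blue cap at (258,139). I'll measure these with masks.

```bash
python3 - <<'E'
from h import *
im=cv2.imread('pics/w2.png'); hsv=cv2.cvtColor(im,cv2.COLOR_BGR2HSV)
# cap
m=cv2.inRange(hsv,(105,150,60),(130,255,255)); m[:, :200]=0;m[200:]=0;m[:,320:]=0
cs,_=cv2.findContours(m,0,2); c=max(cs,key=cv2.contourArea); (u,v),r=cv2.minEnclosingCircle(c); print('cap',u,v,r,onz('w2',(u,v),.112).round(4), 'boundrect',cv2.boundingRect(c))
# rack
m=((im.min(2)>150)|((hsv[:,:,0]>105)&(hsv[:,:,0]<130)&(hsv[:,:,1]>150)&(im.max(2)>80))).astype(np.uint8)*255
m[:, :225]=0;m[:,300:]=0;m[:70]=0;m[200:]=0
cs,_=cv2.findContours(m,0,2); c=max(cs,key=cv2.contourArea)
P=np.array([onz('w2',p[0],.045)[:2] for p in c])
rr=cv2.minAreaRect((P*1000).astype(np.float32)); print('rack',rr); 
# top0 for cap
im=cv2.imread('pics/top0.png'); hsv=cv2.cvtColor(im,cv2.COLOR_BGR2HSV)
m=cv2.inRange(hsv,(105,150,60),(130,255,255));m[:, :205]=0;m[:,240:]=0;m[:225]=0;m[260:]=0
ys,xs=np.nonzero(m); print('cap top',onz('top0',(xs.mean(),ys.mean()),.112).round(4),len(xs))
im=cv2.imread('pics/w2.png');cv2.imwrite('pics/w2z.png',cv2.resize(im[60:210,200:320],None,fx=4,fy=4,interpolation=cv2.INTER_CUBIC))
im=cv2.imread('pics/w1.png');cv2.imwrite('pics/w1z.png',cv2.resize(im[25:265,230:340],None,fx=2.5*2,fy=2.5,interpolation=cv2.INTER_CUBIC))
E
```

```text
cap 258.0 139.0 10.770429611206055 [0.4519 0.1147 0.112 ] boundrect (248, 129, 21, 21)
rack ((451.3446960449219, 115.7216796875), (44.43180465698242, 111.87771606445312), 69.0866470336914)
cap top [0.4495 0.1162 0.112 ] 45
```

View pics/w2z.png

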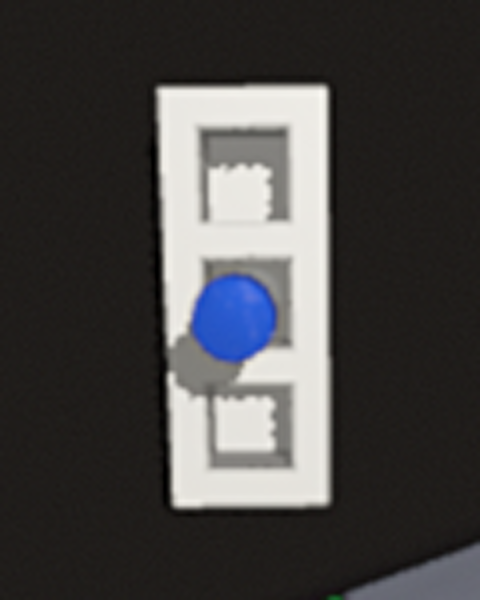

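View pics/w1z.png

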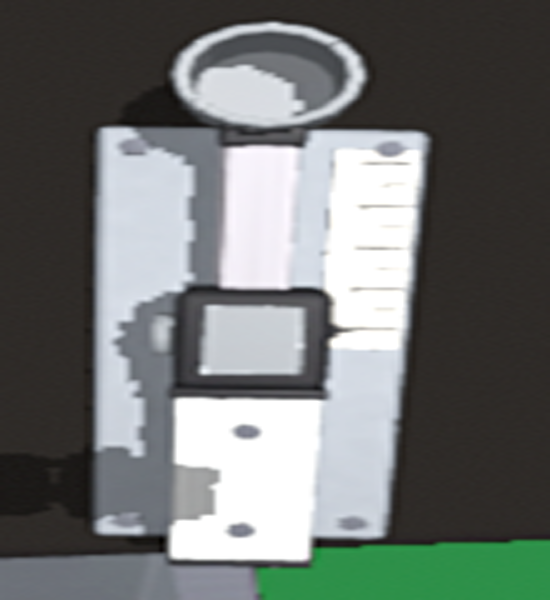

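```bash
python3 - <<'E'
from h import *
for n,uv,z in [('TL',(249.6,77),.01),('TR',(316,77.8),.01),('BL',(249,239),.01),('BR',(307.6,240.2),.01),('headtop',(280.5,161),.066),('slTL',(264.6,184),.053),('slBL',(264,249),.053),('slTR',(295,184),.053),('slBR',(292.5,250),.053)]:
    print(n,onz('w1',uv,z).round(4))
im=cv2.imread('pics/w1.png')
# cup: fit outer rim circle on plane .062
g=im.min(2).astype(int); m=np.zeros(g.shape,np.uint8); m[30:77,255:315]=(g[30:77,255:315]>70)*255
m=cv2.morphologyEx(m,cv2.MORPH_CLOSE,np.ones((5,5)))
cs,_=cv2.findContours(m,0,2); c=max(cs,key=cv2.contourArea)
P=np.array([onz('w1',p[0],.062)[:2] for p in c if p[0][1]<74]); (x,y),r=cv2.minEnclosingCircle((P*1000).astype(np.float32)); print('cup',x,y,r)
A=np.c_[2*P,np.ones(len(P))]; s=np.linalg.lstsq(A,(P**2).sum(1),rcond=None)[0]; print('lsq',s[:2],np.sqrt(s[2]+s[:2]@s[:2]))
# scale lines & gauge axis by plate rectangle in metric plane
m=np.zeros(g.shape,np.uint8); m[74:262,240:325]=(g[74:262,240:325]>75)*255
cs,_=cv2.findContours(m,0,2); c=max(cs,key=cv2.contourArea)
P=np.array([onz('w1',p[0],.010)[:2] for p in c]);
L=P[[i for i in range(len(c)) if c[i][0][0]<254 and 82<c[i][0][1]<235]]; R=P[[i for i in range(len(c)) if c[i][0][0]>300 and 82<c[i][0][1]<235]]
for E in (L,R):
    k=np.polyfit(E[:,0],E[:,1],1); print('edge heading',np.degrees(np.arctan(k[0])),'y at .5',np.polyval(k,.5))
E
```

```text
TL [ 0.5763 -0.1745  0.01  ]
TR [ 0.5696 -0.2543  0.01  ]
BL [ 0.3694 -0.154   0.01  ]
BR [ 0.3619 -0.2341  0.01  ]
headtop [ 0.4798 -0.2047  0.066 ]
slTL [ 0.4525 -0.184   0.053 ]
slBL [ 0.3706 -0.1765  0.053 ]
slTR [ 0.45   -0.2198  0.053 ]
slBR [ 0.3667 -0.2118  0.053 ]
cup 589.3817138671875 -215.4051055908203 20.62921142578125
lsq [ 0.58929157 -0.21530594] 0.020119587136435545Traceback (most recent call last):
  File "<stdin>", line 17, in <module>
    raise TypeError("expected non-empty vector for x")
TypeError: expected non-empty vector for x
```

Measurements agree: gauge heading −5.6°, head (0.4798,−0.2047), cup (0.5893,−0.2153), exactly 110 mm apart; rack heading −20.9°, tube at (0.4518,0.115). Grasping the tube.

```bash
python3 - <<'E'
from h import *
R=down(69.1); 
env.reach([0.4518,0.115,0.16],R); print(env.sense()['qpos'].round(1),env.sense()['time_s'])
env.move_linear([0.4518,0.115,0.060],v=.1)
env.gripper_to(0.0,25); s=env.sense(); print(s['width'],s['wrist_force'].round(2),s['tcp_pos'].round(4),s['time_s'])
env.move_linear([0.4518,0.115,0.19],v=.1); s=env.sense(); print(s['width'],s['wrist_force'].round(2),s['time_s'])
snap('wrist','w3');snap('scene','s3'); 
E
```

```text
[ 14.3  11.8 -23.3  54.9   0.   35.2] 9.1917
0.22506715619645842 [-0.35 -0.02  1.72] [0.452  0.115  0.0602] 10.95
0.22312435784033818 [0.26 0.52 0.21] 12.4
```

View pics/w3.png

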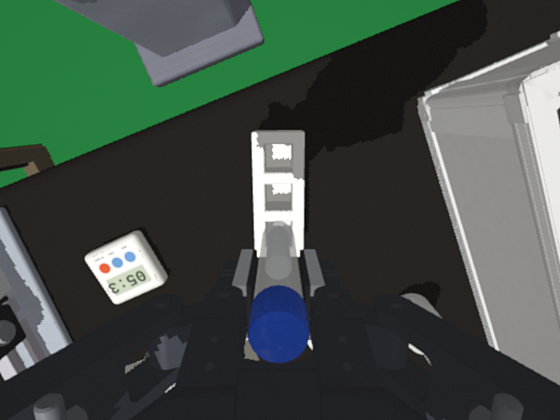

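View pics/s3.png

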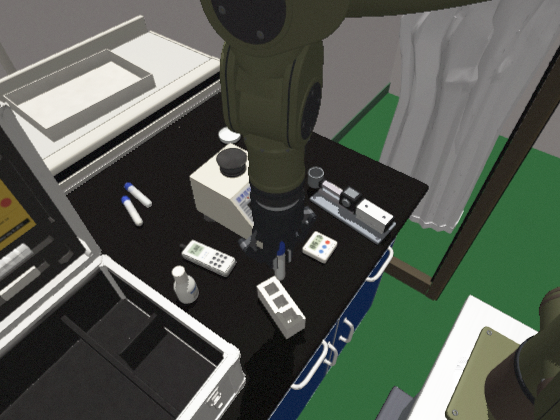

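The tube is out of the rack and upright between the pads (cap at (279,322) in the wrist view). I'll check its centre relative to the TCP and then carry it over the cup.

```bash
python3 - <<'E'
from h import *
im=cv2.imread('pics/w3.png'); hsv=cv2.cvtColor(im,cv2.COLOR_BGR2HSV)
m=cv2.inRange(hsv,(105,120,40),(130,255,255)); m[:270]=0;m[:,:230]=0;m[:,330:]=0
ys,xs=np.nonzero(m); print(xs.min(),xs.max(),ys.min(),ys.max())
d=np.load('pics/w3.npz'); print(d['tcp'].round(4))
t=d['tcp']; Rr=d['rot']
r=proj('w3',t+[0,0,.052]); print('expected cap top centre px',r)
for s in (-.01,.01): print(proj('w3',t+[0,0,.052]+Rr[:,0]*s),proj('w3',t+[0,0,.052]+Rr[:,2]*s), 'foot',proj('w3',t+[0,0,-.051]+Rr[:,2]*s))
print('foot c',proj('w3',t+[0,0,-.051]))
cv2.imwrite('pics/w3z.png',cv2.resize(im[200:380,210:350],None,fx=3.3,fy=3.3,interpolation=cv2.INTER_CUBIC))
R=down(84.4)
env.reach([0.45,-0.08,0.20],R); env.reach([0.5893,-0.2153,0.165],R); env.dwell(.4)
print(env.sense()['qpos'].round(1),env.sense()['tcp_pos'].round(4),env.sense()['time_s'])
snap('wrist','w4');snap('scene','s4');snap('top','t4')
a=cv2.imread('pics/s4.png')[120:260,250:430];b=cv2.imread('pics/t4.png')[150:300,270:430]
cv2.imwrite('pics/s4z.png',cv2.resize(a,None,fx=4,fy=4,interpolation=cv2.INTER_CUBIC))
cv2.imwrite('pics/t4z.png',cv2.resize(b,None,fx=4,fy=4,interpolation=cv2.INTER_CUBIC)[:600])
E
```

```text
248 309 286 362
[0.4513 0.1149 0.1894]
expected cap top centre px [276.90366731 339.25746542]
[244.92529707 339.27533511] [276.95721805 366.15321677] foot [277.60678346 247.10107564]
[308.88554745 339.23959376] [276.8473419  310.96814448] foot [277.56815849 216.00963248]
foot c [277.58772123 231.75680166]
[-20.   26.7   0.1  63.4   0.  -14.5] [ 0.5891 -0.2148  0.1657] 14.5083
```

View pics/w3z.png

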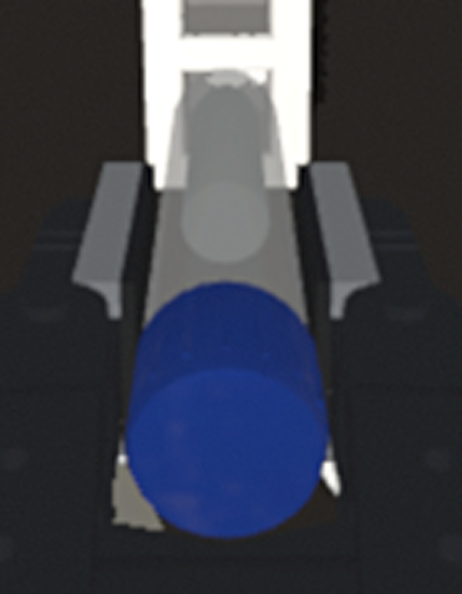

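View pics/w4.png

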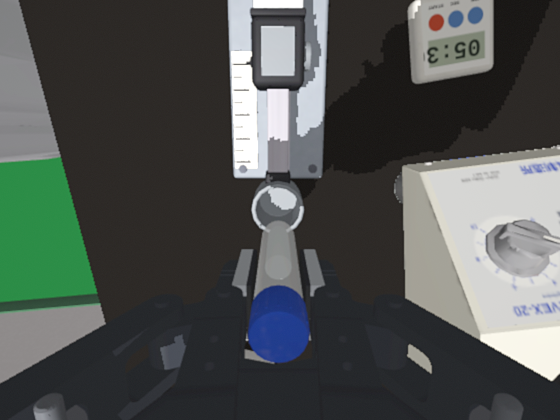

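View pics/s4z.png

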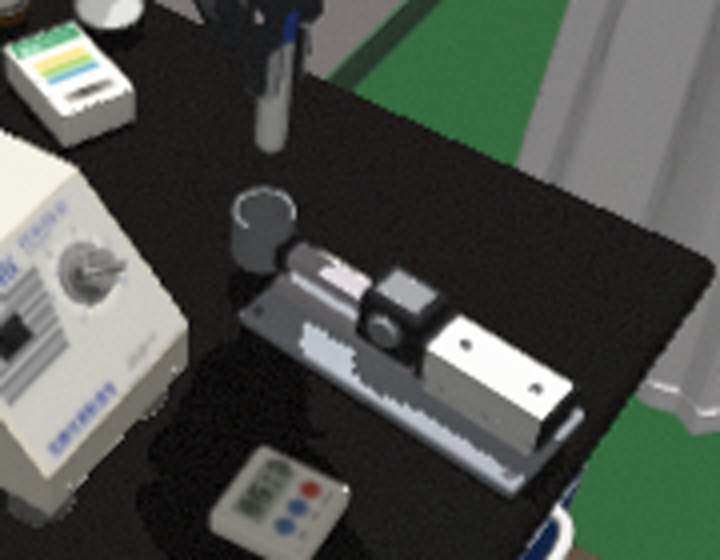

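Tube is centred on the tool axis to within ~1 mm; in w4 the cup rim sits at about (277,207). I'll remeasure the rim from this closer view before lowering.

```bash
python3 - <<'E'
from h import *
im=cv2.imread('pics/w4.png')
cv2.imwrite('pics/w4z.png',cv2.resize(im[165:300,230:325],None,fx=4.4,fy=4.4,interpolation=cv2.INTER_CUBIC))
print(np.load('pics/w4.npz')['tcp'].round(4))
c=np.array([.5893,-.2153,.062])
for r in (.017,.020):
    pts=[proj('w4',c+[r*np.cos(a),r*np.sin(a),0]) for a in np.radians(range(0,360,45))]
    print(np.round(pts,1).tolist()); 
    for p in pts: cv2.circle(im,(int(round(p[0])),int(round(p[1]))),0,(0,0,255),1)
cv2.imwrite('pics/w4zz.png',cv2.resize(im[165:300,230:325],None,fx=4.4,fy=4.4,interpolation=cv2.INTER_NEAREST))
E
```

```text
[ 0.5891 -0.2148  0.1657]
[[279.3, 230.2], [294.2, 222.7], [299.4, 207.0], [291.5, 192.2], [274.9, 187.3], [259.6, 195.3], [254.9, 211.2], [263.1, 225.6]]
[[279.6, 233.9], [297.2, 225.0], [303.3, 206.7], [294.0, 189.2], [274.5, 183.4], [256.5, 192.8], [251.0, 211.6], [260.7, 228.4]]
```

View pics/w4zz.png

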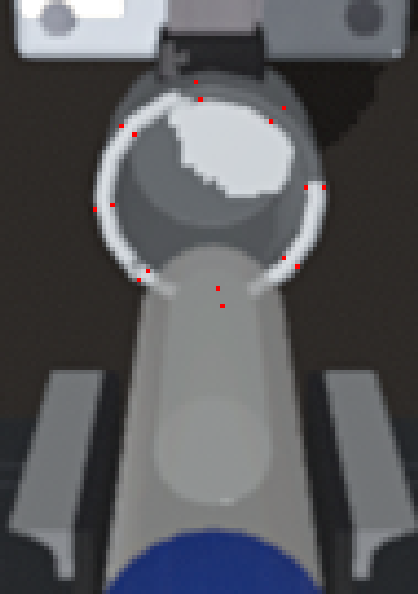

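The projected rim overlays the seen rim within ~1 px (<1 mm). Lowering, with a force check.

```bash
python3 - <<'E'
from h import *
for z in (.115,.098,.087,.080,.0775):
    env.move_linear([0.5893,-0.2153,z],v=.06); s=env.sense(); print(z,s['wrist_force'].round(2),s['tcp_pos'].round(4),s['width'].round(3))
    if abs(s['wrist_force']).max()>6: print('STOP'); break
snap('scene','s5');snap('wrist','w5'); print(s['time_s'])
cv2.imwrite('pics/s5z.png',cv2.resize(cv2.imread('pics/s5.png')[120:260,250:430],None,fx=4,fy=4,interpolation=cv2.INTER_CUBIC))
E
```

```text
Traceback (most recent call last):
AttributeError: 'float' object has no attribute 'round'
```

```bash
python3 - <<'E'
from h import *
for z in (.115,.098,.087,.080,.0775):
    env.move_linear([0.5893,-0.2153,z],v=.06); s=env.sense(); print(z,s['wrist_force'].round(2),s['tcp_pos'].round(4),round(s['width'],3))
    if abs(s['wrist_force']).max()>6: print('STOP'); break
snap('scene','s5');snap('wrist','w5'); print(s['time_s'])
cv2.imwrite('pics/s5z.png',cv2.resize(cv2.imread('pics/s5.png')[120:260,250:430],None,fx=4,fy=4,interpolation=cv2.INTER_CUBIC))
E
```

```text
0.115 [-0.42  0.15  0.25] [ 0.5896 -0.2154  0.1154] 0.228
0.098 [-0.31 -0.75  0.14] [ 0.5887 -0.2151  0.0971] 0.228
0.087 [-0.57  0.14 -1.53] [ 0.5888 -0.2151  0.0863] 0.228
0.08 [ 0.24 -0.56 -0.55] [ 0.5889 -0.2151  0.0795] 0.222
0.0775 [-0.63 -0.13 -0.35] [ 0.5892 -0.2153  0.0774] 0.226
17.175
```

View pics/s5z.png

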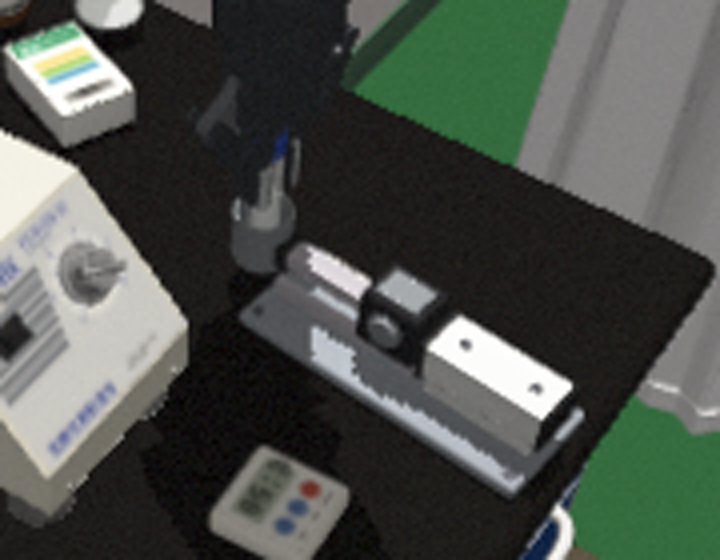

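View pics/w5.png

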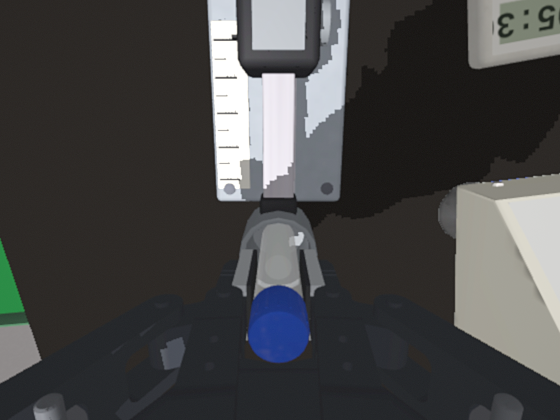

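Tube is inside the cup, no contact force. Releasing, rising and looking.

```bash
python3 - <<'E'
from h import *
env.gripper_to(0.4); env.gripper_to(1.0); env.dwell(.25); s=env.sense(); print(s['width'],s['time_s'])
env.move_linear([0.5893,-0.2153,.165],v=.12); 
env.move_linear([0.4798,-0.2047,.165],v=.12); env.dwell(.2)
snap('scene','s6');snap('wrist','w6');snap('top','t6'); s=env.sense(); print(s['tcp_pos'].round(4),s['time_s'])
cv2.imwrite('pics/s6z.png',cv2.resize(cv2.imread('pics/s6.png')[120:260,250:430],None,fx=4,fy=4,interpolation=cv2.INTER_CUBIC))
E
```

```text
0.9981862358977843 18.375
[ 0.4801 -0.2047  0.1649] 20.675
```

View pics/s6z.png

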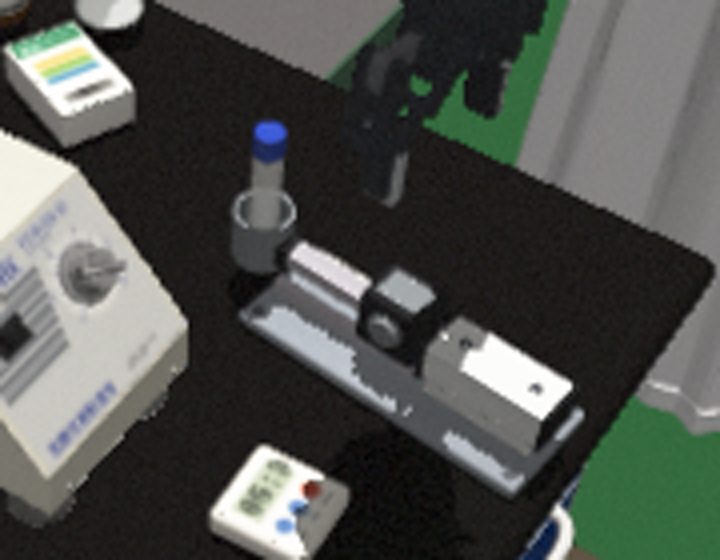

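View pics/w6.png

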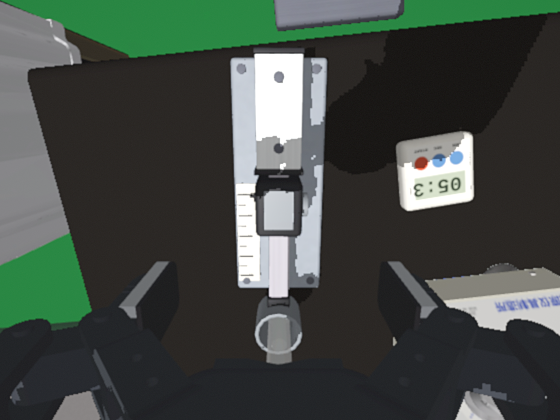

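Tube stands upright in the cup after release. Head top square in w6 at about (280,213); verifying the head location, then lowering over it.

```bash
python3 - <<'E'
from h import *
im=cv2.imread('pics/w6.png'); g=im.min(2)
cv2.imwrite('pics/w6z.png',cv2.resize(im[165:365,220:340],None,fx=3,fy=3,interpolation=cv2.INTER_CUBIC))
m=np.zeros(g.shape,np.uint8); m[183:232,262:298]=(g[183:232,262:298]>110)*255
cs,_=cv2.findContours(m,0,2); c=max(cs,key=cv2.contourArea); print(cv2.boundingRect(c)); P=np.array([onz('w6',p[0],.066)[:2]*1000 for p in c],np.float32)
print(cv2.minAreaRect(P))
E
```

```text
(263, 191, 31, 40)
((480.4621887207031, -204.49932861328125), (22.290254592895508, 30.308961868286133), 85.04190826416016)
```

View pics/w6z.png

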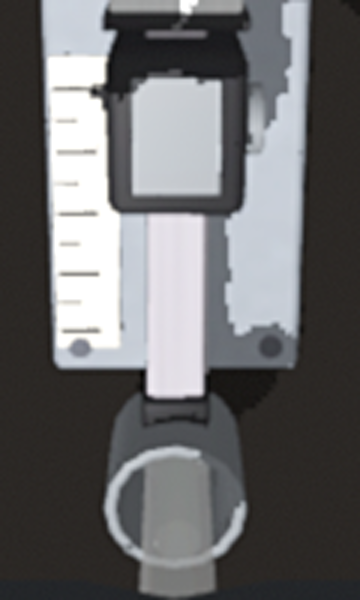

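Head confirmed at (0.480,−0.2045), reading 0. Descending and squeezing.

```bash
python3 - <<'E'
from h import *
env.move_linear([0.4800,-0.2046,.028],rot=down(84.4),v=.08); s=env.sense(); print(s['wrist_force'].round(2),s['tcp_pos'].round(4))
env.gripper_to(0.0,60); env.dwell(.3); s=env.sense(); print(s['width'],s['wrist_force'].round(2),s['tcp_pos'].round(4),s['time_s'])
snap('scene','s7'); snap('wrist','w7')
cv2.imwrite('pics/s7z.png',cv2.resize(cv2.imread('pics/s7.png')[120:260,250:430],None,fx=4,fy=4,interpolation=cv2.INTER_CUBIC))
E
```

```text
[-0.37 -0.08 -0.25] [ 0.4804 -0.2048  0.0284]
0.4173740189634101 [-0.55  0.52  6.56] [ 0.4801 -0.2045  0.0285] 23.35
```

View pics/s7z.png

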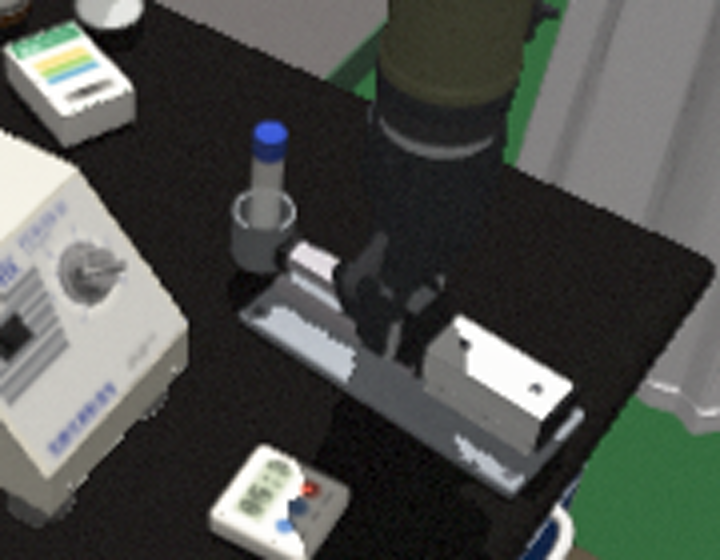

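View pics/w7.png

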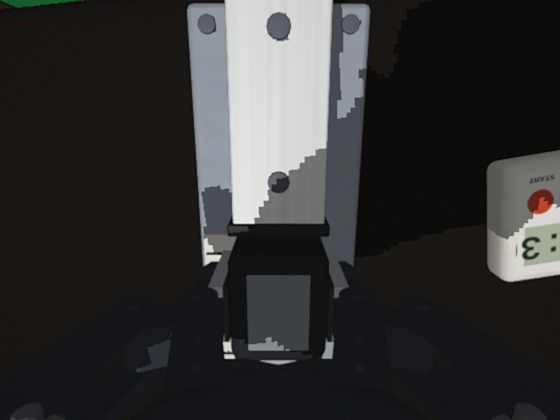

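Opening ≈ 36 mm, so the button is flush; tube still upright (s7). Running the arm out 60 mm slowly along the gauge axis.

```bash
python3 - <<'E'
from h import *
d=np.array([np.cos(np.radians(-5.6)),np.sin(np.radians(-5.6)),0])
p0=np.array([0.4800,-0.2046,.028])
for r in (.012,.060):
    env.move_linear(p0+d*r,v=.03); s=env.sense(); print(r,s['wrist_force'].round(2),s['tcp_pos'].round(4),round(s['width'],3),s['time_s'])
env.dwell(.4); s=env.sense(); print(s['tcp_pos'].round(4),((s['tcp_pos']-[.4801,-.2045,.0285])@d).round(4))
snap('scene','s8'); snap('wrist','w8'); snap('top','t8')
cv2.imwrite('pics/s8z.png',cv2.resize(cv2.imread('pics/s8.png')[120:260,250:430],None,fx=4,fy=4,interpolation=cv2.INTER_CUBIC))
E
```

```text
0.012 [-1.59  1.99  5.67] [ 0.4919 -0.2057  0.0285] 0.41 24.0
0.06 [-3.42  1.32  6.94] [ 0.5391 -0.2103  0.0285] 0.414 25.75
[ 0.5391 -0.2104  0.0285] 0.0593
```

View pics/s8z.png

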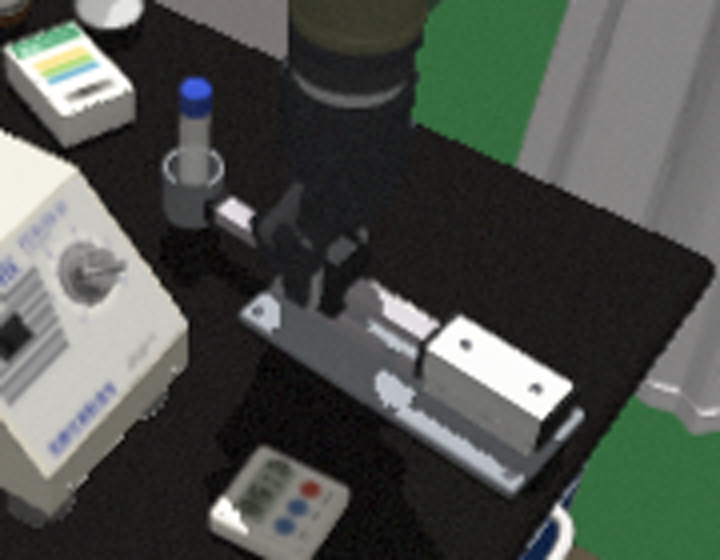

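View pics/w8.png

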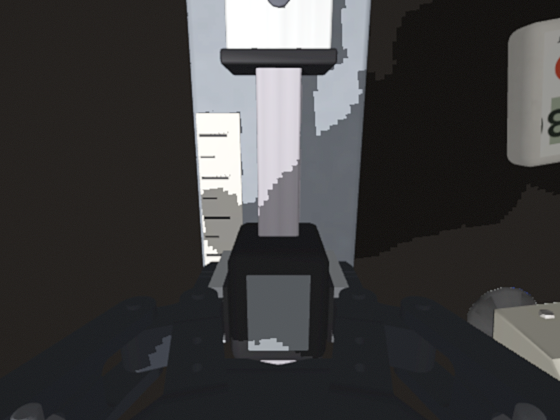

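The arm has run out, the tube stays upright (cap at (299,144) in the scene picture) and the head is in the same place between the pads. I'll cross-check the travel from the cap displacement in scene images and the head's wrist-view position.

```bash
python3 - <<'E'
from h import *
d=np.array([np.cos(np.radians(-5.6)),np.sin(np.radians(-5.6)),0])
def cap(fn,box,z):
    im=cv2.imread(f'pics/{fn}.png'); hsv=cv2.cvtColor(im,cv2.COLOR_BGR2HSV); m=cv2.inRange(hsv,(105,120,50),(130,255,255))
    k=np.zeros_like(m);x0,x1,y0,y1=box;k[y0:y1,x0:x1]=m[y0:y1,x0:x1]; ys,xs=np.nonzero(k); return onz(fn,(xs.mean(),ys.mean()),z),len(xs)
a=cap('s6',(300,330,140,170),.12);a7=cap('s7',(300,330,140,170),.12);b=cap('s8',(285,320,130,160),.12); print(a,a7,b,(b[0]-a7[0])@d,(b[0]-a[0])@d)
for w in('w7','w8'):
    g=cv2.cvtColor(cv2.imread(f'pics/{w}.png'),cv2.COLOR_BGR2GRAY).astype(float)
    row=g[300:330].mean(0); col=g[:,260:300].mean(1)
    dc=np.diff(col[255:370]); print(w,'rows top/bot',255+dc.argmax(), 255+dc[:100].argmin(), col[268:280].round(0), col[345:358].round(0))
sq=[onz(w,(279,312),.066) for w in('w7','w8')]; print((sq[1]-sq[0])@d)
# scale lines in w8 on z=.0105
im=cv2.imread('pics/w8.png'); g=im.min(2)
for v in (135,157,177.5,198,217.5,237,255): print(v,onz('w8',(215,v),.011).round(4), ((onz('w8',(215,v),.011)-[.4800,-.2046,0])@d).round(4))
cv2.imwrite('pics/w8z.png',cv2.resize(im[100:290,180:370],None,fx=3,fy=3,interpolation=cv2.INTER_CUBIC))
E
```

```text
(array([ 0.59020754, -0.21864156,  0.12      ]), 80) (array([ 0.58983926, -0.21847064,  0.12      ]), 78) (array([ 0.64921486, -0.22433233,  0.12      ]), 73) 0.059664227106440385 0.05928102695630154
w7 rows top/bot 359 350 [19. 18. 19. 18. 18. 16. 23. 52. 65. 66. 65. 65.] [101. 106. 107. 108. 116.  86.  37.  34.  37.  38.  38.  37.  36.]
w8 rows top/bot 359 350 [28. 28. 28. 28. 28. 26. 35. 74. 89. 89. 88. 88.] [135. 145. 148. 149. 152. 115.  53.  47.  52.  53.  53.  53.  50.]
0.059298623198540214
135 [ 0.4774 -0.2335  0.011 ] 0.0002
157 [ 0.4875 -0.235   0.011 ] 0.0104
177.5 [ 0.4972 -0.2365  0.011 ] 0.0203
198 [ 0.5073 -0.238   0.011 ] 0.0304
217.5 [ 0.5171 -0.2395  0.011 ] 0.0404
237 [ 0.5273 -0.241   0.011 ] 0.0507
255 [ 0.537  -0.2424  0.011 ] 0.0605
```

View pics/w8z.png

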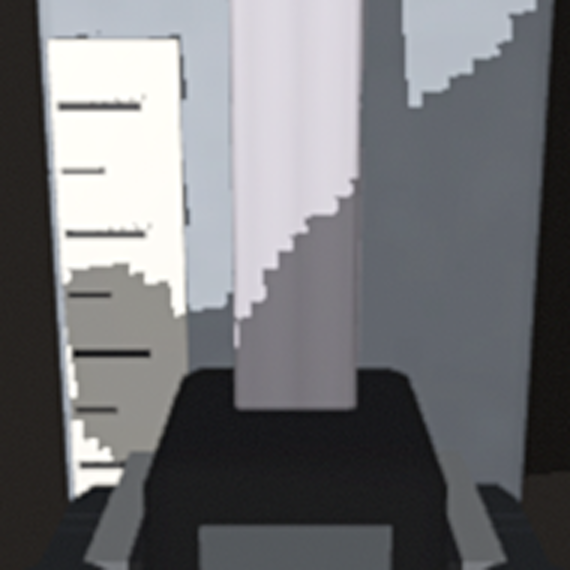

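The three independent estimates agree: TCP travel 59.3 mm, head travel 59.3 mm with no slip, cap displacement 59.3–59.7 mm. All are inside ±4 mm, so I'm handing in.

```bash
python3 - <<'E'
from h import *
s=env.sense(); print(s['width'],s['wrist_force'].round(2),s['time_s']); print(env.hand_in())
E
```

```text
0.4144437741324028 [-2.67  1.39  6.78] 26.3
the job is handed in; nothing more can be done
None
```

The tube is standing upright in the holder cup. The arm is run out to about 59.3 mm, against a target of 60 ± 4 mm, and the gripper still holds the head. I handed in at 26.3 s; no verdict is reported.

- **Tube:** I took it from the rack, lowered it cap up into the cup with the arm fully in, and let go. It was upright in the scene pictures after release, after gripping and after the run-out.
- **Head and button:** I gripped the head across its sides with the force set to 60 N. The opening read about 35 mm; allowing for the 0.5 mm it under-read on the tube, that matches the 36 mm head with the button in. I have no direct reading of the button or grip force.
- **Travel:** The gripper moved 59.3 mm and the cap moved 59.3–59.7 mm. The head sat at the same pixels in the wrist view before and after, so it did not slip. The finger hides the pointer, so I could not read it at the 60 mm line directly.
- **Other objects:** I did not measure the timer, meter or dropper afterwards. The timer looks unmoved in the later pictures, and the gripper never came near the other two.

None of the checks failed or disagreed.

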